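Find the mill barrel with the ball left in it

ROBOT

A 6-joint arm with a two-finger parallel gripper is mounted at the origin on a cart in front of the work surface, level with it; the furniture and walls round the work are solid. World frame = base frame: x ahead of the robot, y to its left, z up, the work surface at z = 0. Lengths are in mm, angles in degrees, forces in N, time in s.
With the tool pointing down it reaches from about 350 to 850 mm from the base axis. Payload 8.1 kg.
Tool frame: the origin (TCP) lies midway between the tips of the shut fingers; the grasp point (between the pads) lies 19 mm behind it (r.pinch_z is the distance from the TCP to the grasp point, in mm); z points along the fingers, y is the line along which they close (so a half turn about z gives the same grasp; the last joint's range is limited). The gripper opens to 85 mm and grips with 20 to 120 N. Pads are 22 mm wide; open, the fingers measure 114 mm over their backs; the gripper's body (76 mm by 85 mm) begins 54 mm behind the grasp point. The pads swing forward as they close: fully open they stand 13 mm farther back than shut.
Start: joints at [70.394, 7.471, 85.268, -0, 87.261, -4.893], TCP at [152.37, 580.335, 231.292] pointing down, gripper open.
Joint ranges: [-169.43, 169.43], [-51.17, 129.36], [1.28, 143.12], [-76.62, 256.62], [0, 156.53], [-152.29, 152.29]. Speed limits (degrees/s): [136.94, 136.94, 159.86, 180, 180, 180].

INTERFACE

Orientations are given as [roll, pitch, yaw] about the fixed x, y, z axes, in that order (R = Rz(yaw) Ry(pitch) Rx(roll)).
In Python, from bench import sensors, optics, job, r gives the robot as it stands.
- The arm moves only by the tool play_rows, never from a script. Its argument "motion" is a list that holds one entry, the list of rows, each a list of 6 numbers: the shift along the tool's x, y, z in cm, then the turn, a rotation vector about the tool's x, y, z in degrees. In form: [[[x, y, z, ax, ay, az], ...]]. A call has 1 to 5 rows; each row is the pose to reach, as a shift and turn from the pose commanded when the call began, along the tool's axes at that moment; what a row does not reach only later rows make up. A row lasts 1/10 s, in which the tool goes at most 50 mm and 8.59 degrees, less where a joint would pass 70% of its speed; a pose out of reach is approached as far as the arm can. A call with a gripper value outside its range is refused whole. "jaw" is the opening, from 0 (shut) to 1 (fully open), set as the call begins (left out, the last holds). The fingers move at their own pace and stop on an object; "squeeze" is the grip in N (left out, the last holds). Time passes only in rows, so rows that repeat a pose let the fingers close. It gives the time, the measured TCP pose, the force, the opening and the grip force at its end, in the units of the state.
- sensors.sense(): the state, without advancing time (a new reading comes with each control period).
- optics.snapshot(name): name is "side" or "top" or "wrist"; returns a dict with "pixels" (420x560x3 uint8, red, green, blue), "mtx" (3x3 intrinsics, pixels), "R" (3x3) and "t" (3): a world point X has camera coordinates R X + t; the wrist camera has in their place "T_tool_cam" (4x4, takes a point from camera to tool coordinates, whose origin is the TCP and whose axes are the flange's). Camera axes: x right, y down, z forward; pixel columns grow to the right and rows downward; lengths in mm; the calibration is good to about 2 mm. A picture is of the moment at which its call begins: read the wrist's pose just before it. There is no depth.
- job.hand_in(): hands the job in; it is judged then, once.
The state is a dict: "time": time; "joint_pos": joint angles; "qd": joint speeds; "joint_efforts": joint torques, N m; "tool_pos": TCP position; "tcp_rot": TCP orientation; "ft_force": force on the tool from outside, world axes, zero at the start; "wrist_torque": the same for the moment, N m; "finger_gap": finger opening in mm; "grip_force": force on a finger pad.
Only numpy, scipy, OpenCV 4.12 (cv2) and the standard library are available. Lean on these libraries where they do the work, as an engineer would, in place of code of your own. Each camera call takes 0.05 s, during which the arm holds its last target. There are 200 camera calls.

TASK

One of the three small steel mill barrels in the white cradle still has its milling ball shut inside. First screw the one loose blue cap fully home, clockwise, until its white line meets the red mark on the collar, while the barrel lies in the cradle; then lift the barrels clear one at a time by the cap and shake them end to end until you find the one that rattles, setting any silent barrel back down in its pocket. Finish while holding the rattling barrel in the gripper, level, still and a hand's breadth or more above the middle of the blue notebook: do not put it down or let go, and leave the screwdriver, marker and filter where they lie.

Things in the scene. Friction and masses are not known exactly. Their poses are not given: they have to be found in the camera images.
- cradle: white plastic cradle block screwed to the bench, 184 (x) x 312 (y) x 28 mm; origin under its centre. Three pockets side by side at y = +100, 0, -100 mm, each 157 x 65 mm (long side along x), 20 mm deep, floor 8 mm above the bench, edges chamfered: a barrel has 3.5 mm play each way and cannot turn. Raise a barrel over 20 mm to take it out.
- barrel_a: steel mill barrel lying along its x axis, 150 mm long, with black square end plates 58 x 58 mm and, mid-way on top, a filling port with a blue knurled screw cap by which it is lifted (92.5 mm high in all). Origin: centre of the underside, below the cap. The three look alike; all-up weights vary from 0.28 to 0.86 kg, so weight does not tell which holds the ball.
- barrel_b: second barrel, same sizes and axes. Any one of the three, drawn anew each time, holds a loose 30 mm carbide ball (0.22 kg) that runs 102 mm end to end inside, along the barrel's x axis; the others are empty. The ball rolls once tilted over about 0.15 rad, knocks on the end within 0.5 s at 0.4 rad, and stays at that end when level: the moment on the grip differs by 0.22 N m between ends.
- barrel_c: third barrel, same sizes and axes. May or may not hold the ball. Turning a cap hard presses its barrel askew in the pocket; easing the grip lets it lie free again before it is lifted.
- barrel_a_grip (a point): middle of the cap of barrel_a, 78.5 mm above the barrel's underside, on the port's upright axis; grip the cap here from above, across any diameter (46 mm); the hold is firmest with the fingers closing along the barrel's x axis. The cap is 28 mm tall, 14 mm below and above this point; the steel collar right under it is 57 mm in diameter.
- barrel_a_cap (a joint): angle of the cap of barrel_a on its thread, rad: 0 = home against its stop (white line on the cap meets the red mark on the collar, on the barrel's -x side); grows counter-clockwise seen from above, to 1.6. One of the three starts 0.7 to 1.3 open, the others at 0. Turns about the upright axis with 0.15 N m of friction, stays where left, does not come off.
- barrel_b_grip (a point): middle of the cap of barrel_b, 78.5 mm above the barrel's underside, on the port's upright axis; grip the cap here from above, across any diameter (46 mm); the hold is firmest with the fingers closing along the barrel's x axis. The cap is 28 mm tall, 14 mm below and above this point; the steel collar right under it is 57 mm in diameter.
- barrel_b_cap (a joint): angle of the cap of barrel_b on its thread, rad: 0 = home against its stop (white line on the cap meets the red mark on the collar, on the barrel's -x side); grows counter-clockwise seen from above, to 1.6. One of the three starts 0.7 to 1.3 open, the others at 0. Turns about the upright axis with 0.15 N m of friction, stays where left, does not come off.
- barrel_c_grip (a point): middle of the cap of barrel_c, 78.5 mm above the barrel's underside, on the port's upright axis; grip the cap here from above, across any diameter (46 mm); the hold is firmest with the fingers closing along the barrel's x axis. The cap is 28 mm tall, 14 mm below and above this point; the steel collar right under it is 57 mm in diameter.
- barrel_c_cap (a joint): angle of the cap of barrel_c on its thread, rad: 0 = home against its stop (white line on the cap meets the red mark on the collar, on the barrel's -x side); grows counter-clockwise seen from above, to 1.6. One of the three starts 0.7 to 1.3 open, the others at 0. Turns about the upright axis with 0.15 N m of friction, stays where left, does not come off.
- log_book: blue spiral notebook lying on the bench, 210 (x) x 152 (y) x 14 mm, fixed; origin: centre of its underside
- marker: white and black felt marker lying on the notebook, 130 mm long, 18 mm high; origin: centre of its underside; leave it
- driver: screwdriver with a yellow handle lying on the bench left of the cradle, 183 mm long, 26 mm high; origin: centre of its underside; leave it
- filter: white inline filter disc on the bench behind the notebook, 48 mm diameter, 46 mm high; origin: centre of its underside; leave it

How it is judged (in metres and radians):
On the way, in this order (a step that is already met when the one before it is completed fails the run):
1. all three caps are screwed home with all three barrels lying in the cradle (value of joint each of barrel_a_cap, barrel_b_cap, barrel_c_cap below 0.1 rad and height (world z) of barrel_a between 0.004 and 0.0125 m and angle between each of barrel_a, barrel_b, barrel_c's own z axis and vertical below 0.06 rad and horizontal distance between each of barrel_a, barrel_b, barrel_c and cradle below 0.115 m and height (world z) of barrel_b between 0.004 and 0.0125 m and height (world z) of barrel_c between 0.004 and 0.0125 m), for 0.1 s.
2. the barrel with the ball, gripped and lifted clear, has been shaken so that the ball knocks on it with more than 4 N (((distance between ball_center and barrel_a below 0.09 m and height (world z) of barrel_a above 0.05 m and contact force between ball and barrel_a above 4 N and contact force between the fingers and barrel_a above 2 N) or (distance between ball_center and barrel_b below 0.09 m and height (world z) of barrel_b above 0.05 m and contact force between ball and barrel_b above 4 N and contact force between the fingers and barrel_b above 2 N) or (distance between ball_center and barrel_c below 0.09 m and height (world z) of barrel_c above 0.05 m and contact force between ball and barrel_c above 4 N and contact force between the fingers and barrel_c above 2 N))).
At the end, for the whole second after the job is handed in: The barrel with the ball is held by the fingers, underside 80 to 300 mm above the bench, cap within 60 mm of the notebook's middle, level within 0.2 rad, at rest, touching neither notebook, marker nor cradle; the other two lie fully down in pockets; all caps are home within 0.10 rad (value of joint each of barrel_a_cap, barrel_b_cap, barrel_c_cap below 0.1 rad and ((distance between ball_center and barrel_a below 0.09 m and height (world z) of barrel_a between 0.08 and 0.3 m and horizontal distance between barrel_a_grip and log_book below 0.06 m and angle between barrel_a's own z axis and vertical below 0.2 rad and linear speed of barrel_a below 0.05 m/s and contact force between the fingers and barrel_a above 2 N and contact force between barrel_a and log_book below 0.1 N and contact force between barrel_a and marker below 0.1 N and contact force between barrel_a and cradle below 0.1 N and height (world z) of barrel_b between 0.004 and 0.0125 m and angle between each of barrel_b, barrel_c's own z axis and vertical below 0.06 rad and horizontal distance between each of barrel_b, barrel_c and cradle below 0.115 m and height (world z) of barrel_c between 0.004 and 0.0125 m) or (distance between ball_center and barrel_b below 0.09 m and height (world z) of barrel_b between 0.08 and 0.3 m and horizontal distance between barrel_b_grip and log_book below 0.06 m and angle between barrel_b's own z axis and vertical below 0.2 rad and linear speed of barrel_b below 0.05 m/s and contact force between the fingers and barrel_b above 2 N and contact force between barrel_b and log_book below 0.1 N and contact force between barrel_b and marker below 0.1 N and contact force between barrel_b and cradle below 0.1 N and height (world z) of barrel_a between 0.004 and 0.0125 m and angle between each of barrel_a, barrel_c's own z axis and vertical below 0.06 rad and horizontal distance between each of barrel_a, barrel_c and cradle below 0.115 m and height (world z) of barrel_c between 0.004 and 0.0125 m) or (distance between ball_center and barrel_c below 0.09 m and height (world z) of barrel_c between 0.08 and 0.3 m and horizontal distance between barrel_c_grip and log_book below 0.06 m and angle between barrel_c's own z axis and vertical below 0.2 rad and linear speed of barrel_c below 0.05 m/s and contact force between the fingers and barrel_c above 2 N and contact force between barrel_c and log_book below 0.1 N and contact force between barrel_c and marker below 0.1 N and contact force between barrel_c and cradle below 0.1 N and height (world z) of barrel_a between 0.004 and 0.0125 m and angle between each of barrel_a, barrel_b's own z axis and vertical below 0.06 rad and horizontal distance between each of barrel_a, barrel_b and cradle below 0.115 m and height (world z) of barrel_b between 0.004 and 0.0125 m))); the arm keeps its last pose, push and grip.
It fails at once if the screwdriver, marker or filter is shifted by more than 25 mm (distance of any of driver, marker, filter from where it was at the start of the episode above 0.025 m).
It also fails if it takes over 72 s, if anything falls off the work surface, if the arm or the gripper's body presses on something with over 40 N, if the wrist force passes 120 N, or if a joint passes its speed limit or range.

## Working session

There is one attempt and no reset: what is moved stays moved. The work goes in short steps, Python scripts to look and compute and a tool call to move; the robot and the scene stay as the last step left them, time stands still between calls to the robot, and variables do not carry over. Pictures are saved under pics/ and viewed, at most 10 in all, crops included, and the job is handed in when it is done.

Besides the shell and the picture viewer there is one more tool, called after "Emit:" as name(argument=value, ...) on one line, values as JSON. play_rows: Moves the arm, as the interface text tells. Its arguments: {"type":"object","properties":{"motion":{"type":"array","items":{"type":"array","items":{"type":"array","items":{"type":"number"}}}},"jaw":{"type":"number"},"squeeze":{"type":"number"}},"required":["motion"]}

```bash
mkdir -p pics; ls
python3 - <<'E'
from bench import sensors, optics, job, r
import cv2,numpy as np
s=sensors.sense()
for k in s: print(k,np.round(s[k],3))
a=optics.snapshot("top");b=optics.snapshot("side")
for n,d in(("top",a),("side",b)):
    cv2.imwrite(f"pics/{n}0.png",d["pixels"][:,:,::-1]); np.savez(f"{n}0.npz",**{k:np.array(v) for k,v in d.items()})
    print(n,np.round(d["mtx"],1).tolist(),np.round(d["R"],3).tolist(),np.round(d["t"],1).tolist())
E
```

```text
pics
time 0.0
joint_pos [70.392  7.512 85.331 -0.    87.261 -4.894]
qd [-0.     0.052  0.047 -0.012  0.034 -0.024]
joint_efforts [-1.0000e-03 -5.6944e+01 -5.0052e+01 -1.0000e-03  1.6000e-02 -0.0000e+00]
tool_pos [152.194 579.802 230.259]
tcp_rot [-1.79896e+02 -9.00000e-03  1.65286e+02]
ft_force [-0.367  0.033 -0.118]
wrist_torque [-0.008 -0.011 -0.006]
grip_force 0.0
finger_gap 85.14
top [[518.9, 0.0, 281.5], [0.0, 518.9, 211.4], [0.0, 0.0, 1.0]] [[0.268, -0.963, 0.018], [-0.737, -0.217, -0.64], [0.621, 0.158, -0.768]] [-143.3, 498.6, 1026.3]
side [[543.8, 0.0, 281.7], [0.0, 543.8, 203.5], [0.0, 0.0, 1.0]] [[0.983, 0.184, 0.008], [0.121, -0.612, -0.781], [-0.139, 0.769, -0.624]] [-578.7, -5.0, 1674.2]
```

View pics/top0.png

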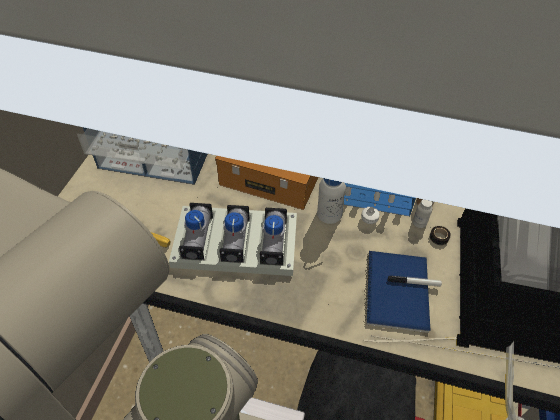

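View pics/side0.png

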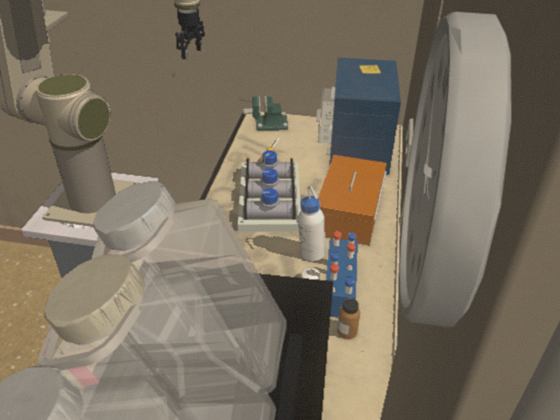

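The top view shows the cradle at about (235,240), with blue caps at (195,218), (236,220) and (275,224). The notebook is at about (398,290) with the marker on it at (412,281), and the filter is at (371,217). The side view shows the caps at (270,158), (270,176) and (270,196).

```bash
cat > h.py <<'E'
import numpy as np,cv2
def ray(d,uv,z):
    R,t=d["R"],d["t"]; c=-R.T@t
    v=R.T@np.linalg.inv(d["mtx"])@np.array([uv[0],uv[1],1.]); return c+v*(z-c[2])/v[2]
def tri(d1,p1,d2,p2):
    P=[d["mtx"]@np.c_[d["R"],d["t"]] for d in(d1,d2)]
    X=cv2.triangulatePoints(P[0],P[1],np.array(p1,float).reshape(2,1),np.array(p2,float).reshape(2,1)); return (X[:3]/X[3]).ravel()
def blobs(m,amin):
    n,l,s,c=cv2.connectedComponentsWithStats(m.astype(np.uint8))
    return [(s[i].tolist(),c[i]) for i in range(1,n) if s[i,4]>amin]
E
python3 - <<'E'
from h import *
T=np.load("top0.npz");S=np.load("side0.npz")
def hsv(d): return cv2.cvtColor(d["pixels"],cv2.COLOR_RGB2HSV)
for n,d in(("T",T),("S",S)):
    h=hsv(d); m=cv2.inRange(h,(105,140,90),(125,255,255))
    for s,c in blobs(m,60): print(n,s,np.round(c,1),"z86",np.round(ray(d,c,90),0))
h=hsv(T); m=cv2.inRange(h,(100,120,30),(125,255,130)); m[:240]=0;m[:,:340]=0;m[335:]=0;m[:,450:]=0
m=cv2.morphologyEx(m,cv2.MORPH_CLOSE,np.ones((15,15)))
for s,c in blobs(m,1000): print("book",s,c,np.round(ray(T,c,14)))
cs,_=cv2.findContours(m,0,2); q=cv2.boxPoints(cv2.minAreaRect(max(cs,key=cv2.contourArea))); print([np.round(ray(T,p,14)).tolist() for p in q])
# cradle outline
x=cv2.resize(T["pixels"][190:290,150:320,::-1],None,fx=4.6,fy=4.6,interpolation=cv2.INTER_CUBIC); cv2.imwrite("pics/c1.png",x)
E
```

```text
T [346, 186, 66, 29, 791] [384.  201.5] z86 [ 701. -230.   90.]
T [185, 210, 19, 15, 188] [193.8 216.7] z86 [514. 226.  90.]
T [225, 213, 18, 15, 189] [233.5 219.2] z86 [534. 127.  90.]
T [265, 215, 18, 15, 181] [273.9 221.8] z86 [555.  27.  90.]
T [371, 255, 54, 71, 1826] [395.2 288.8] z86 [ 445. -293.   90.]
S [263, 189, 14, 10, 74] [270.7 193.5] z86 [550.  33.  90.]
book [367, 251, 63, 79, 4288] [397.69426306 290.52985075] [ 492. -307.   14.]
[[372.0, -250.0, 14.0], [590.0, -219.0, 14.0], [630.0, -376.0, 14.0], [408.0, -391.0, 14.0]]
```

View pics/c1.png

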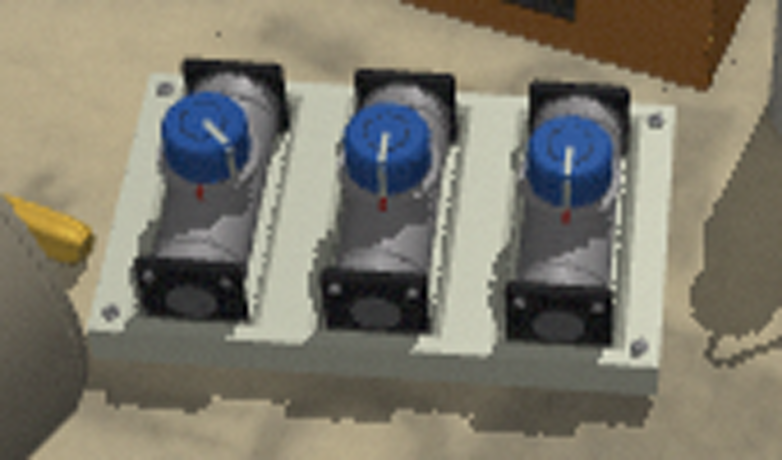

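The left barrel's cap (y≈226) is the loose one, open by about 50°. The other two show the white line on the red mark. I'm moving over that cap for a close look.

Emit:
play_rows(motion=[[[-4, -2.3, 0, 0, 0, 0], [-8, -4.6, 0, 0, 0, 0], [-12, -6.9, 0, 0, 0, 0], [-16, -9.2, 0, 0, 0, 0], [-20, -11.5, 0, 0, 0, 0]]], jaw=1)

```text
time: 0.6
tool_pos: [317.4, 416.7, 230.9]
tcp_rot: [-180.0, -0.0, 165.3]
ft_force: [0.5, 0.7, 0.4]
finger_gap: 85.6
grip_force: 0.0
```

Emit:
play_rows(motion=[[[-4, -2.3, 0, 0, 0, 0], [-8, -4.6, 0, 0, 0, 0], [-12, -6.9, 0, 0, 0, 0], [-16, -9.2, 0, 0, 0, 0], [-20, -11.5, 0, 0, 0, 0]]])

```text
time: 1.1
tool_pos: [481.7, 254.6, 231.0]
tcp_rot: [-180.0, -0.0, 165.3]
ft_force: [0.3, 1.1, 0.5]
finger_gap: 85.4
grip_force: 0.0
```

Emit:
play_rows(motion=[[[-2, -1, 0, 0, 0, 5], [-4, -2, 0, 0, 0, 11.6], [-4, -2, 0, 0, 0, 11.6]]])

```text
time: 1.4
tool_pos: [515.8, 224.6, 230.6]
tcp_rot: [-179.9, -0.0, 153.3]
ft_force: [-0.0, 0.1, 0.2]
finger_gap: 85.6
grip_force: 0.0
```

```bash
cat >> h.py <<'E'
from scipy.spatial.transform import Rotation as Ro
def snapw(name):
    from bench import sensors,optics
    s=sensors.sense(); d=optics.snapshot("wrist")
    Rt=Ro.from_euler("xyz",s["tcp_rot"],degrees=True).as_matrix(); T=np.array(d["T_tool_cam"])
    Rc=Rt@T[:3,:3]; c=Rt@T[:3,3]+np.array(s["tool_pos"])
    cv2.imwrite(f"pics/{name}.png",d["pixels"][:,:,::-1])
    o=dict(pixels=d["pixels"],mtx=np.array(d["mtx"]),R=Rc.T,t=-Rc.T@c); np.savez(name+".npz",**o); return s,o,T
def totool(s,dw): # world delta mm -> tool cm
    return np.round(Ro.from_euler("xyz",s["tcp_rot"],degrees=True).as_matrix().T@np.array(dw)/10,2)
E
python3 - <<'E'
from h import *
s,d,T=snapw("w1"); print(s["time"],s["tool_pos"],s["tcp_rot"],s["joint_pos"],np.round(T,2).tolist(),d["mtx"][0])
m=cv2.inRange(cv2.cvtColor(d["pixels"],cv2.COLOR_RGB2HSV),(105,140,60),(125,255,255))
for b,c in blobs(m,60): print(b,c,ray(d,c,98).round(1))
E
```

```text
1.4 [515.79608621 224.55084805 230.57179982] [-1.79931639e+02 -6.50985406e-03  1.53329840e+02] [ 1.83323855e+01  1.76375428e+00  9.13588327e+01 -4.37956528e-02
  8.69303574e+01 -4.49950930e+01] [[-0.0, -0.95, -0.31, 79.89], [1.0, -0.0, -0.0, 0.21], [0.0, -0.31, 0.95, -142.45], [0.0, 0.0, 0.0, 1.0]] [291.3831194    0.         284.34948656]
[256, 168, 45, 49, 1549] [278.78114913 191.87734022] [505.4 223.5  98. ]
[183, 230, 45, 41, 1252] [205.26517572 250.22364217] [526.8 126.7  98. ]
[117, 283, 36, 33, 720] [134.32361111 297.63472222] [540.9  26.7  98. ]
[0, 311, 42, 72, 1670] [ 14.54011976 348.00419162] [ 534.4 -140.2   98. ]
```

View pics/w1.png

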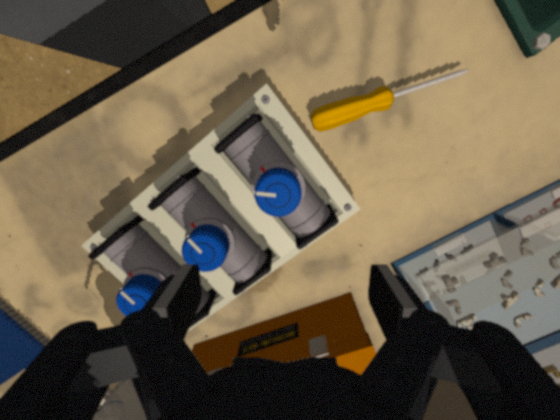

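The wrist view shows the loose cap at (278,192) with its line pointing left, and the other caps at (205,248) and (136,296). The screwdriver is at (360,108). Next I compute the exact cap centres, the cradle yaw and the opening angle.

Run:
```python
from h import *
d=np.load("w1.npz"); im=d["pixels"]; h=cv2.cvtColor(im,cv2.COLOR_RGB2HSV)
m=cv2.inRange(h,(105,140,60),(125,255,255))
P=[]
for b,c in blobs(m,60)[:3]:
    mm=np.zeros_like(m); x,y,w,hh,_=b; mm[y:y+hh,x:x+w]=255
    # edge farthest from nadir belongs to top rim: fit with top plane coords
    cs,_=cv2.findContours(cv2.bitwise_and(m,mm),0,1); k=max(cs,key=cv2.contourArea).reshape(-1,2)
    W=np.array([ray(d,p,100.5)[:2] for p in k]); cam=(-d["R"].T@d["t"])[:2]
    u=(W.mean(0)-cam);u/=np.linalg.norm(u); c0=W.mean(0)
    f=W[(W-c0)@u>3]; A=np.c_[2*f,np.ones(len(f))]; q=np.linalg.lstsq(A,(f**2).sum(1),rcond=None)[0]
    rad=np.sqrt(q[2]+q[0]**2+q[1]**2); P.append(q[:2])
    g=h[y:y+hh,x:x+w]; yy,xx=np.nonzero((g[:,:,1]<90)&(g[:,:,2]>120))
    L=np.array([ray(d,(a+x,b2+y),100.5)[:2] for a,b2 in zip(xx,yy)])
    L=L[np.linalg.norm(L-q[:2],axis=1)<20] if len(L) else L
    an=np.degrees(np.arctan2(*(L-q[:2]).mean(0)[::-1])) if len(L) else None
    print(q[:2].round(1),"r",rad.round(1),"line",an,len(L))
P=np.array(P); v=P[0]-P[2]; print("spacing",np.linalg.norm(v),"yaw",np.degrees(np.arctan2(v[1],v[0]))-90)
```

```text
[512.4 218.7] r 16.0 line -93.3621870964678 163
[529.8 120. ] r 15.8 line 175.02201745283645 75
[544.   15.9] r 11.1 line 141.01322161103118 68
spacing 205.23604451912044 yaw 8.863474004823615
```

```bash
cat >> h.py <<'E'
def caps(d,n=3,lo=30):
    h=cv2.cvtColor(d["pixels"],cv2.COLOR_RGB2HSV); m=cv2.inRange(h,(103,130,lo),(128,255,255)); out=[]
    cs,_=cv2.findContours(m,0,1)
    for k in cs:
        k=cv2.convexHull(k); A=cv2.contourArea(k)
        if A<100: continue
        M=cv2.moments(k); c=(M["m10"]/A,M["m01"]/A); out.append((np.round(c,1),int(A),np.round(ray(d,c,86.5),1)))
    return out
E
python3 - <<'E'
from h import *
for n in("top0","w1"):
    for o in caps(np.load(n+".npz")): print(n,*o)
d=np.load("w1.npz"); cv2.imwrite("pics/w1c.png",cv2.resize(d["pixels"][110:320,100:350,::-1],None,fx=2.8,fy=2.8,interpolation=cv2.INTER_CUBIC))
E
```

```text
top0 [548.1 414.8] 156 [ 244.7 -619.8   86.5]
top0 [397.8 290.5] 4253 [ 444.1 -299.9   86.5]
top0 [273.5 224.6] 274 [548.8  26.6  86.5]
top0 [233.6 221.9] 272 [528.8 125.4  86.5]
top0 [194.2 219.4] 280 [508.3 223.2  86.5]
top0 [377.5 199.7] 1354 [ 706.  -212.7   86.5]
w1 [ 15.5 347.6] 1778 [ 538.3 -155.5   86.5]
w1 [136.9 293.7] 1120 [542.   22.6  86.5]
w1 [205.4 247.7] 1566 [527.7 122.8  86.5]
w1 [277.8 191.8] 1674 [507.4 221.1  86.5]
```

View pics/w1c.png

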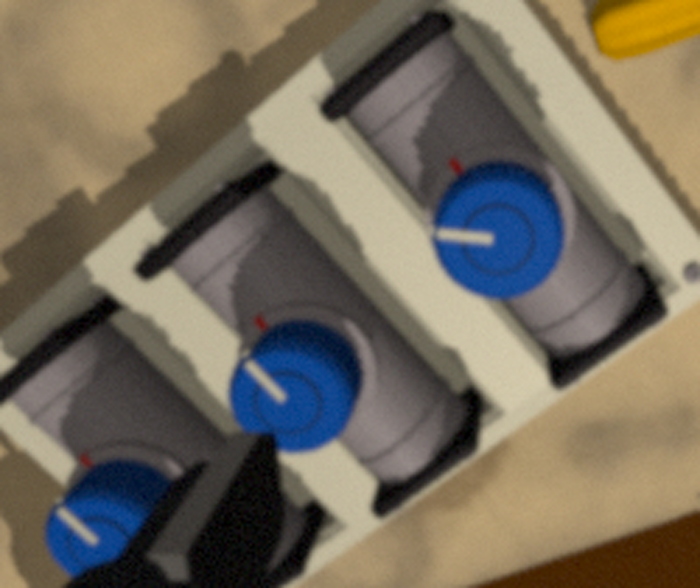

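Two views agree: the caps are at (508,222), (528,124) and (547,25) with yaw 11.65°, and the loose cap is about 40° open. I'm descending onto it and closing.

Emit:
play_rows(motion=[[[0.58, -0.57, 3, 0, 0, 4], [0.58, -0.57, 7, 0, 0, 9], [0.58, -0.57, 11, 0, 0, 9], [0.58, -0.57, 14, 0, 0, 9], [0.58, -0.57, 15.8, 0, 0, 9]]], jaw=1)

```text
time: 1.95
tool_pos: [503.7, 224.5, 69.8]
tcp_rot: [-179.8, -0.2, 144.9]
ft_force: [0.5, 0.4, 0.1]
finger_gap: 85.7
grip_force: 0.0
```

Emit:
play_rows(motion=[[[0, 0, 0, 0, 0, 0], [0, 0, 0, 0, 0, 0], [0, 0, 0, 0, 0, 0], [0, 0, 0, 0, 0, 0], [0, 0, 0, 0, 0, 0]]], jaw=0, squeeze=50)

```text
time: 2.45
tool_pos: [507.8, 224.8, 75.4]
tcp_rot: [179.9, 0.1, 144.7]
ft_force: [-3.3, -0.0, 8.0]
finger_gap: 44.4
grip_force: 52.2
```

Run:
```python
from bench import sensors
import numpy as np
s=sensors.sense()
for k in s: print(k,np.round(s[k],2))
```

```text
time 2.45
joint_pos [ 1.8590e+01  7.9700e+00  1.0161e+02  1.0000e-02  7.0260e+01 -3.6130e+01]
qd [ 0.02 -0.04 -0.    0.09 -0.03  0.07]
joint_efforts [-5.600e-01 -4.971e+01 -4.394e+01 -1.900e-01 -1.180e+00  4.000e-02]
tool_pos [507.78 224.84  75.39]
tcp_rot [1.7986e+02 9.0000e-02 1.4471e+02]
ft_force [-3.33 -0.03  8.  ]
wrist_torque [-0.07  0.51  0.05]
grip_force 52.15
finger_gap 44.44
```

Emit:
play_rows(motion=[[[0, 0, 0, 0, 0, 7], [0, 0, 0, 0, 0, 14], [0, 0, 0, 0, 0, 21], [0, 0, 0, 0, 0, 28], [0, 0, 0, 0, 0, 34]]])

```text
time: 2.95
tool_pos: [508.7, 225.0, 75.5]
tcp_rot: [179.7, -0.0, 110.4]
ft_force: [3.5, 1.1, 3.2]
finger_gap: 44.3
grip_force: 51.7
```

Run:
```python
from bench import sensors
import numpy as np
s=sensors.sense()
for k in s: print(k,np.round(s[k],2))
```

```text
time 2.95
joint_pos [ 1.8580e+01  7.9900e+00  1.0158e+02  1.0000e-02  7.0160e+01 -1.8500e+00]
qd [ 3.00e-02 -5.00e-02 -5.00e-02  0.00e+00  7.00e-02  5.87e+01]
joint_efforts [-1.600e-01 -5.095e+01 -4.296e+01  1.000e-02  6.700e-01 -1.730e+00]
tool_pos [508.67 225.04  75.45]
tcp_rot [179.72  -0.   110.43]
ft_force [3.48 1.08 3.2 ]
wrist_torque [ 0.12 -0.27  0.2 ]
grip_force 51.7
finger_gap 44.31
```

Emit:
play_rows(motion=[[[0, 0, 0, 0, 0, 3], [0, 0, 0, 0, 0, 6]]])

```text
time: 3.15
tool_pos: [508.7, 225.0, 75.5]
tcp_rot: [179.7, -0.0, 104.6]
ft_force: [2.0, 0.3, 2.7]
finger_gap: 44.5
grip_force: 51.7
```

```bash
cat > st.py <<'E'
from bench import sensors
import numpy as np
s=sensors.sense()
for k in ("time","tool_pos","tcp_rot","ft_force","wrist_torque","grip_force","finger_gap"): print(k,np.round(s[k],2))
print("j4-6",np.round(s["joint_efforts"][3:],2))
E
python3 st.py
```

```text
time 3.15
tool_pos [508.75 224.99  75.49]
tcp_rot [ 1.7972e+02 -2.0000e-02  1.0458e+02]
ft_force [2.02 0.33 2.72]
wrist_torque [ 0.05 -0.31  0.2 ]
grip_force 51.7
finger_gap 44.5
j4-6 [ 0.05  0.71 -0.84]
```

Emit:
play_rows(motion=[[[0, 0, 0, 0, 0, 3], [0, 0, 0, 0, 0, 6]]])

```text
time: 3.35
tool_pos: [508.8, 224.9, 75.5]
tcp_rot: [179.7, -0.0, 98.6]
ft_force: [2.5, 0.4, 2.9]
finger_gap: 44.4
grip_force: 51.7
```

```bash
python3 st.py
```

```text
time 3.35
tool_pos [508.78 224.95  75.48]
tcp_rot [ 1.7972e+02 -5.0000e-02  9.8580e+01]
ft_force [2.47 0.36 2.89]
wrist_torque [ 0.08 -0.22  0.14]
grip_force 51.7
finger_gap 44.39
j4-6 [ 0.11  0.71 -0.93]
```

Emit:
play_rows(motion=[[[0, 0, 0, 0, 0, 3], [0, 0, 0, 0, 0, 6]]])

```text
time: 3.55
tool_pos: [508.6, 224.4, 75.5]
tcp_rot: [179.8, -0.0, 92.7]
ft_force: [2.3, 4.6, 4.1]
finger_gap: 44.1
grip_force: 50.5
```

```bash
python3 st.py|grep -E "rot|torq|j4"
```

```text
tcp_rot [ 1.7975e+02 -1.0000e-02  9.2660e+01]
wrist_torque [ 1.02 -0.39  1.06]
j4-6 [-0.05  0.68  0.28]
```

Emit:
play_rows(motion=[[[0, 0, 0, 0, 0, 3], [0, 0, 0, 0, 0, 6]]])

```text
time: 3.75
tool_pos: [509.2, 226.1, 75.8]
tcp_rot: [179.7, -0.2, 86.7]
ft_force: [5.0, 7.9, 1.3]
finger_gap: 44.4
grip_force: 51.1
```

```bash
python3 st.py; python3 -c "
from h import *
s,d,T=snapw('w2')
print(caps(d)); cv2.imwrite('pics/w2c.png',cv2.resize(d['pixels'][90:,:,::-1],None,fx=1.4,fy=1.4))"
```

```text
time 3.75
tool_pos [509.17 226.06  75.77]
tcp_rot [179.67  -0.21  86.67]
ft_force [5.01 7.89 1.29]
wrist_torque [ 1.47 -0.75  1.34]
grip_force 51.13
finger_gap 44.4
j4-6 [-1.33  2.3   0.3 ]
[(array([284.6, 289.7]), 7559, array([508.2, 219. ,  86.5]))]
```

View pics/w2c.png

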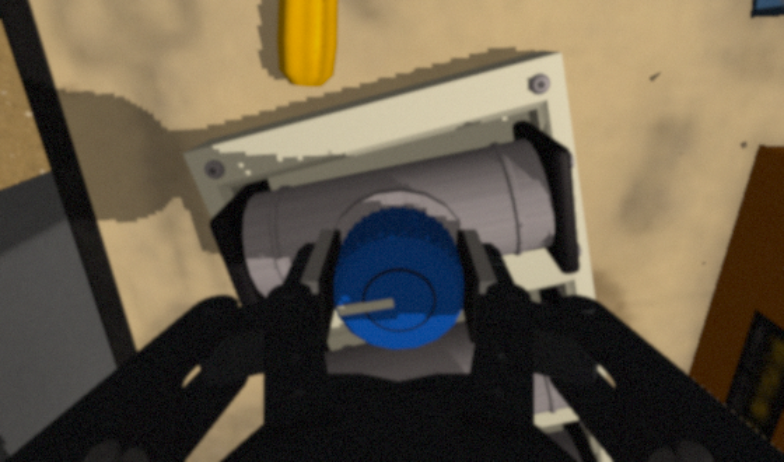

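The wrist torque jumped to 1.3 N m at about 93° yaw, and the picture shows the white line along the barrel toward its -x end, so the cap is home. I ease the grip so the barrel lies free.

Emit:
play_rows(motion=[[[0, 0, 0, 0, 0, 0], [0, 0, 0, 0, 0, 0], [0, 0, -0.2, 0, 0, 0], [0, 0, -0.2, 0, 0, -7], [0, 0, -0.2, 0, 0, -14.5]]], jaw=1)

```text
time: 4.3
tool_pos: [506.7, 224.1, 75.4]
tcp_rot: [-180.0, 0.0, 101.5]
ft_force: [0.1, 0.4, -0.0]
finger_gap: 85.2
grip_force: 0.0
```

Emit:
play_rows(motion=[[[0, 0, 0, 0, 0, 0], [0, 0, 0, 0, 0, 0]]])

```text
time: 4.5
tool_pos: [506.7, 224.1, 75.3]
tcp_rot: [-180.0, 0.0, 101.0]
ft_force: [0.5, -0.4, 0.3]
finger_gap: 85.2
grip_force: 0.0
```

```bash
python3 st.py; python3 -c "
from h import *
s,d,T=snapw('w3')
h=cv2.cvtColor(d['pixels'],cv2.COLOR_RGB2HSV)
print(caps(d))
x=d['pixels'].astype(int)
red=((x[:,:,0]>110)&(x[:,:,1]<70)&(x[:,:,2]<70)); print([(b,c.round(1)) for b,c in blobs(red,4)])
cv2.imwrite('pics/w3c.png',cv2.resize(d['pixels'][120:380,150:450,::-1],None,fx=2.3,fy=2.3))"
```

```text
time 4.5
tool_pos [506.66 224.12  75.31]
tcp_rot [-179.99    0.    100.97]
ft_force [ 0.5  -0.41  0.33]
wrist_torque [-0.01  0.   -0.03]
grip_force 0.0
finger_gap 85.19
j4-6 [-0.    0.01 -0.41]
[(array([286.9, 285.7]), 7515, array([508.3, 220.1,  86.5]))]
[]
```

View pics/w3c.png

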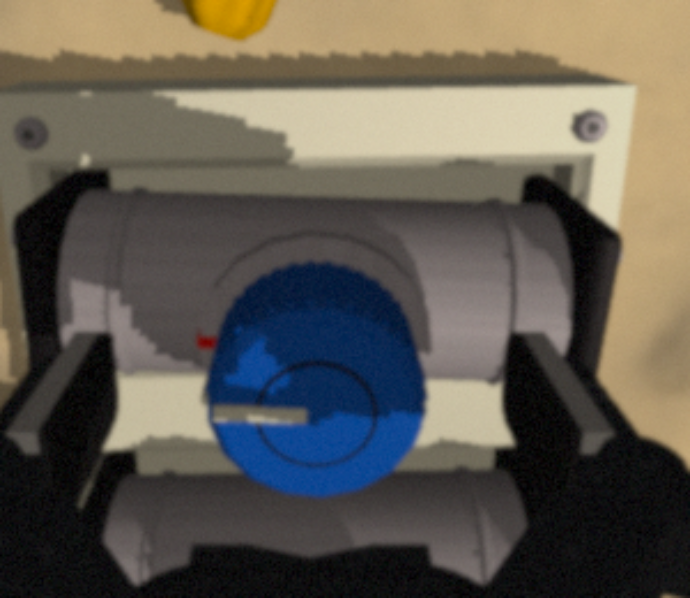

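Line (215,413) and red mark (205,342) both lie on the barrel's -x side, so the cap is home and the barrel lies free. I grip, lift and shake.

Emit:
play_rows(motion=[[[-0.2, 0, -0.1, 0, 0, 0], [-0.2, 0, -0.1, 0, 0, 0], [-0.2, 0, -0.1, 0, 0, 0], [-0.2, 0, -0.1, 0, 0, 0], [-0.2, 0, -0.1, 0, 0, 0]]], jaw=0, squeeze=100)

```text
time: 5.05
tool_pos: [507.6, 222.3, 77.2]
tcp_rot: [179.9, 0.0, 101.2]
ft_force: [-2.2, -1.6, 6.0]
finger_gap: 42.9
grip_force: 101.4
```

Emit:
play_rows(motion=[[[0, 0, -2, 0, 0, 0], [0, 0, -5, 0, 0, 0], [0, 0, -9, 0, 0, 0], [0, 0, -12.5, 0, 0, 0], [0, 0, -15, 0, 0, 0]]])

```text
time: 5.55
tool_pos: [507.4, 222.4, 228.6]
tcp_rot: [179.9, -0.0, 101.2]
ft_force: [0.7, -0.8, -3.5]
finger_gap: 42.9
grip_force: 103.1
```

```bash
python3 st.py
```

```text
time 5.55
tool_pos [507.42 222.4  228.57]
tcp_rot [ 1.7991e+02 -1.0000e-02  1.0116e+02]
ft_force [ 0.73 -0.75 -3.48]
wrist_torque [-0.05 -0.09  0.05]
grip_force 103.14
finger_gap 42.89
j4-6 [-0.01 -0.37  0.  ]
```

Emit:
play_rows(motion=[[[0, 0, 0, 7, 0, 0], [0, 0, 0, 14, 0, 0], [0, 0, 0, 21, 0, 0], [0, 0, 0, 27, 0, 0], [0, 0, 0, 30, 0, 0]]])

```text
time: 6.05
tool_pos: [507.2, 222.0, 224.1]
tcp_rot: [-149.6, 0.0, 101.1]
ft_force: [0.7, 0.1, -4.8]
finger_gap: 42.8
grip_force: 103.1
```

Emit:
play_rows(motion=[[[0, 0, 0, 0, 0, 0], [0, 0, 0, 0, 0, 0], [0, 0, 0, 0, 0, 0], [0, 0, 0, 0, 0, 0], [0, 0, 0, 0, 0, 0]]])

```text
time: 6.55
tool_pos: [507.1, 222.4, 227.3]
tcp_rot: [-150.1, -0.0, 101.2]
ft_force: [-1.1, -0.8, -4.0]
finger_gap: 42.7
grip_force: 103.1
```

Emit:
play_rows(motion=[[[0, 0, 0, -8, 0, 0], [0, 0, 0, -16, 0, 0], [0, 0, 0, -24, 0, 0], [0, 0, 0, -30, 0, 0], [0, 0, 0, -30, 0, 0]]])

```text
time: 7.05
tool_pos: [504.3, 222.0, 226.6]
tcp_rot: [179.9, -0.0, 101.2]
ft_force: [0.3, -0.1, -3.7]
finger_gap: 42.7
grip_force: 103.2
```

Emit:
play_rows(motion=[[[0, 0, 0, 0, 0, 0], [0, 0, 0, 0, 0, 0]]])

```text
time: 7.25
tool_pos: [507.7, 222.4, 226.9]
tcp_rot: [-179.9, -0.0, 101.2]
ft_force: [0.1, 0.1, -3.9]
finger_gap: 42.8
grip_force: 103.2
```

```bash
python3 st.py
```

```text
time 7.25
tool_pos [507.71 222.37 226.87]
tcp_rot [-179.94   -0.    101.18]
ft_force [ 0.08  0.15 -3.92]
wrist_torque [-0.02 -0.02 -0.01]
grip_force 103.21
finger_gap 42.78
j4-6 [ 0.02  0.12 -0.  ]
```

Emit:
play_rows(motion=[[[0, 0, 0, -7, 0, 0], [0, 0, 0, -14, 0, 0], [0, 0, 0, -21, 0, 0], [0, 0, 0, -27, 0, 0], [0, 0, 0, -30, 0, 0]]])

```text
time: 7.75
tool_pos: [506.7, 222.1, 225.4]
tcp_rot: [150.0, 0.0, 101.2]
ft_force: [-0.9, -0.2, -4.1]
finger_gap: 42.6
grip_force: 103.3
```

Emit:
play_rows(motion=[[[0, 0, 0, 0, 0, 0], [0, 0, 0, 0, 0, 0], [0, 0, 0, 0, 0, 0], [0, 0, 0, 0, 0, 0], [0, 0, 0, 0, 0, 0]]])

```text
time: 8.25
tool_pos: [507.6, 222.3, 226.4]
tcp_rot: [150.0, 0.0, 101.2]
ft_force: [1.0, 0.6, -4.1]
finger_gap: 42.8
grip_force: 103.3
```

Emit:
play_rows(motion=[[[0, 0, 0, 8, 0, 0], [0, 0, 0, 16, 0, 0], [0, 0, 0, 24, 0, 0], [0, 0, 0, 30, 0, 0], [0, 0, 0, 30, 0, 0]]])

```text
time: 8.75
tool_pos: [508.8, 222.1, 224.0]
tcp_rot: [-179.7, 0.0, 101.1]
ft_force: [-1.1, -0.1, -4.6]
finger_gap: 42.7
grip_force: 103.5
```

Emit:
play_rows(motion=[[[0, 0, 0, 0, 0, 0], [0, 0, 0, 0, 0, 0]]])

```text
time: 8.95
tool_pos: [506.9, 222.3, 226.6]
tcp_rot: [179.8, -0.0, 101.2]
ft_force: [-0.8, 0.7, -4.1]
finger_gap: 42.7
grip_force: 103.5
```

```bash
python3 st.py
```

```text
time 8.95
tool_pos [506.91 222.35 226.57]
tcp_rot [179.85  -0.   101.2 ]
ft_force [-0.81  0.66 -4.09]
wrist_torque [ 0.01 -0.04  0.05]
grip_force 103.53
finger_gap 42.7
j4-6 [-0.03 -0.09  0.  ]
```

The level moments after each tilt match (-0.02 and -0.04 N m), so barrel 1 is silent. I set it back, then move to the middle barrel.

Emit:
play_rows(motion=[[[0, 0, 4, 0, 0, 0], [0, 0, 8, 0, 0, 0], [0, 0, 11, 0, 0, 0], [0, 0, 12, 0, 0, 0], [0, 0, 12.6, 0, 0, 0]]])

```text
time: 9.45
tool_pos: [506.4, 222.3, 100.5]
tcp_rot: [179.9, -0.0, 101.2]
ft_force: [0.1, 0.2, -3.6]
finger_gap: 43.1
grip_force: 103.6
```

Emit:
play_rows(motion=[[[0, 0, 0.6, 0, 0, 0], [0, 0, 1.2, 0, 0, 0], [0, 0, 1.8, 0, 0, 0], [0, 0, 2.3, 0, 0, 0], [0, 0, 2.3, 0, 0, 0]]])

```text
time: 9.95
tool_pos: [507.5, 222.4, 77.4]
tcp_rot: [180.0, -0.0, 101.2]
ft_force: [0.4, -1.0, -2.9]
finger_gap: 42.5
grip_force: 103.7
```

```bash
python3 st.py
```

```text
time 9.95
tool_pos [507.52 222.37  77.43]
tcp_rot [ 1.7996e+02 -1.0000e-02  1.0118e+02]
ft_force [ 0.41 -1.02 -2.93]
wrist_torque [-0.05  0.07 -0.05]
grip_force 103.69
finger_gap 42.51
j4-6 [ 0.05 -0.04  0.01]
```

Emit:
play_rows(motion=[[[0, 0, 0.1, 0, 0, 0], [0, 0, 0.1, 0, 0, 0], [0, 0, 0.1, 0, 0, 0], [0, 0, -3, 0, 0, 0], [0, 0, -7, 0, 0, 0]]], jaw=1)

```text
time: 10.45
tool_pos: [505.2, 221.7, 145.7]
tcp_rot: [-179.7, 0.0, 101.2]
ft_force: [0.8, -0.5, 0.0]
finger_gap: 85.5
grip_force: 0.0
```

Emit:
play_rows(motion=[[[-3, 0, 0, 0, 0, 0], [-7, 0.1, 0, 0, 0, -0.4], [-10, 0.1, 0, 0, 0, -0.4], [-10, 0.1, 0, 0, 0, -0.4], [-10, 0.1, 0, 0, 0, -0.4]]])

```text
time: 10.95
tool_pos: [527.7, 124.0, 147.5]
tcp_rot: [180.0, -0.0, 101.5]
ft_force: [0.4, 1.1, 0.5]
finger_gap: 85.3
grip_force: 0.0
```

```bash
python3 st.py; python3 -c "
from h import *
s,d,T=snapw('w4')
print(caps(d))
t=__import__('bench').optics.snapshot('top'); print(caps({k:np.array(v) for k,v in t.items()}))"
```

```text
time 10.95
tool_pos [527.73 123.99 147.54]
tcp_rot [ 1.7997e+02 -2.0000e-02  1.0148e+02]
ft_force [0.41 1.13 0.49]
wrist_torque [-0.    0.    0.02]
grip_force 0.0
finger_gap 85.34
j4-6 [-0.22 -0.01 -0.15]
[(array([284.6, 336.2]), 2540, array([547.3,  25.8,  86.5])), (array([285.1, 228.4]), 3226, array([528.1, 122.9,  86.5])), (array([283.6,  79.7]), 4719, array([506.7, 223.1,  86.5]))]
[(array([548.1, 414.9]), 153, array([ 244.5, -619.7,   86.5])), (array([397.8, 290.5]), 4244, array([ 444.2, -300. ,   86.5])), (array([273.4, 224.6]), 276, array([548.7,  26.5,  86.5])), (array([237.7, 221.8]), 128, array([532.1, 115.6,  86.5])), (array([377.4, 199.7]), 1357, array([ 705.9, -212.6,   86.5]))]
```

View pics/w4.png

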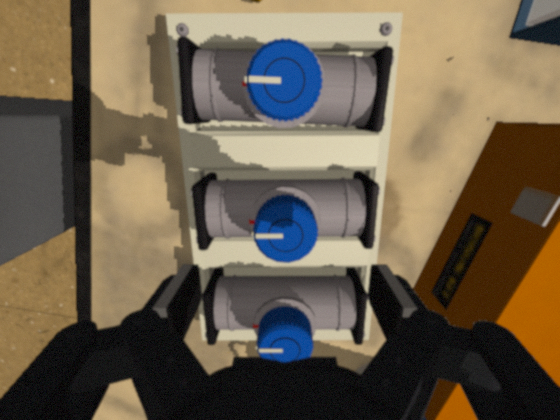

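Barrel 1 is back in its pocket with its line on the mark (248,80), and the TCP stands over the middle cap. I grip, lift and shake the middle barrel.

Emit:
play_rows(motion=[[[0, 0, 3, 0, 0, 0], [0, 0, 5.5, 0, 0, 0], [0, 0, 7.1, 0, 0, 0], [0, 0, 7.1, 0, 0, 0]]])

```text
time: 11.45
tool_pos: [524.9, 125.2, 73.3]
tcp_rot: [-179.7, -0.0, 101.7]
ft_force: [0.1, 0.5, 0.1]
finger_gap: 85.4
grip_force: 0.0
```

Emit:
play_rows(motion=[[[0, 0, 0, 0, 0, 0], [0, 0, 0, 0, 0, 0], [0, 0, 0, 0, 0, 0], [0, 0, 0, 0, 0, 0], [0, 0, 0, 0, 0, 0]]], jaw=0, squeeze=100)

```text
time: 11.95
tool_pos: [528.4, 124.7, 78.6]
tcp_rot: [179.9, -0.0, 101.6]
ft_force: [-5.1, 1.1, 9.3]
finger_gap: 42.4
grip_force: 100.9
```

Emit:
play_rows(motion=[[[0, 0, -2, 0, 0, 0], [0, 0, -5, 0, 0, 0], [0, 0, -9, 0, 0, 0], [0, 0, -12.5, 0, 0, 0], [0, 0, -15, 0, 0, 0]]])

```text
time: 12.45
tool_pos: [527.9, 124.5, 229.1]
tcp_rot: [179.9, 0.0, 101.6]
ft_force: [0.4, -0.2, -5.2]
finger_gap: 42.8
grip_force: 104.0
```

Emit:
play_rows(motion=[[[0, 0, 0, 7, 0, 0], [0, 0, 0, 14, 0, 0], [0, 0, 0, 21, 0, 0], [0, 0, 0, 27, 0, 0], [0, 0, 0, 30, 0, 0]]])

```text
time: 12.95
tool_pos: [527.8, 124.4, 224.6]
tcp_rot: [-149.7, -0.0, 101.6]
ft_force: [0.0, 0.1, -6.4]
finger_gap: 42.5
grip_force: 104.1
```

Emit:
play_rows(motion=[[[0, 0, 0, 0, 0, 0], [0, 0, 0, 0, 0, 0], [0, 0, 0, 0, 0, 0], [0, 0, 0, 0, 0, 0], [0, 0, 0, 0, 0, 0]]])

```text
time: 13.45
tool_pos: [527.5, 124.4, 227.3]
tcp_rot: [-150.1, 0.0, 101.6]
ft_force: [-0.0, 0.8, -5.9]
finger_gap: 42.6
grip_force: 104.1
```

Emit:
play_rows(motion=[[[0, 0, 0, -8, 0, 0], [0, 0, 0, -16, 0, 0], [0, 0, 0, -24, 0, 0], [0, 0, 0, -30, 0, 0], [0, 0, 0, -30, 0, 0]]])

```text
time: 13.95
tool_pos: [524.4, 124.0, 226.4]
tcp_rot: [179.9, -0.0, 101.6]
ft_force: [-1.5, -0.4, -6.4]
finger_gap: 42.6
grip_force: 104.3
```

Emit:
play_rows(motion=[[[0, 0, 0, 0, 0, 0], [0, 0, 0, 0, 0, 0]]])

```text
time: 14.15
tool_pos: [528.0, 124.4, 226.9]
tcp_rot: [-179.9, 0.0, 101.6]
ft_force: [0.0, 0.5, -6.0]
finger_gap: 42.8
grip_force: 104.3
```

```bash
python3 st.py
```

```text
time 14.15
tool_pos [528.01 124.35 226.86]
tcp_rot [-1.7993e+02  1.0000e-02  1.0158e+02]
ft_force [ 0.04  0.54 -5.98]
wrist_torque [ 0.03 -0.05 -0.03]
grip_force 104.28
finger_gap 42.82
j4-6 [-0.01  0.15  0.  ]
```

Emit:
play_rows(motion=[[[0, 0, 0, -7, 0, 0], [0, 0, 0, -14, 0, 0], [0, 0, 0, -21, 0, 0], [0, 0, 0, -27, 0, 0], [0, 0, 0, -30, 0, 0]]])

```text
time: 14.65
tool_pos: [526.7, 124.3, 225.1]
tcp_rot: [150.1, -0.0, 101.6]
ft_force: [-0.0, 0.0, -6.5]
finger_gap: 42.7
grip_force: 104.4
```

Emit:
play_rows(motion=[[[0, 0, 0, 0, 0, 0], [0, 0, 0, 0, 0, 0], [0, 0, 0, 0, 0, 0], [0, 0, 0, 0, 0, 0], [0, 0, 0, 0, 0, 0]]])

```text
time: 15.15
tool_pos: [527.9, 124.4, 226.4]
tcp_rot: [150.1, -0.0, 101.6]
ft_force: [-0.1, 0.2, -6.5]
finger_gap: 42.3
grip_force: 104.4
```

Emit:
play_rows(motion=[[[0, 0, 0, 8, 0, 0], [0, 0, 0, 16, 0, 0], [0, 0, 0, 24, 0, 0], [0, 0, 0, 30, 0, 0], [0, 0, 0, 30, 0, 0]]])

```text
time: 15.65
tool_pos: [529.1, 124.6, 224.0]
tcp_rot: [-179.7, -0.0, 101.6]
ft_force: [-0.6, -0.6, -7.3]
finger_gap: 42.7
grip_force: 104.7
```

Emit:
play_rows(motion=[[[0, 0, 0, 0, 0, 0], [0, 0, 0, 0, 0, 0]]])

```text
time: 15.85
tool_pos: [527.4, 124.4, 226.6]
tcp_rot: [179.8, 0.0, 101.6]
ft_force: [-0.5, -0.7, -5.8]
finger_gap: 42.6
grip_force: 104.7
```

```bash
python3 st.py
```

```text
time 15.85
tool_pos [527.42 124.43 226.64]
tcp_rot [179.83   0.   101.59]
ft_force [-0.47 -0.69 -5.75]
wrist_torque [-0.   -0.01  0.02]
grip_force 104.73
finger_gap 42.58
j4-6 [-0.01 -0.11 -0.  ]
```

The middle barrel's moments are -0.05 and -0.01 N m, so it's silent too. I set it back and move on to the third.

Emit:
play_rows(motion=[[[0, 0, 4, 0, 0, 0], [0, 0, 8, 0, 0, 0], [0, 0, 11, 0, 0, 0], [0, 0, 12, 0, 0, 0], [0, 0, 12.6, 0, 0, 0]]])

```text
time: 16.35
tool_pos: [527.0, 124.3, 100.6]
tcp_rot: [179.9, 0.0, 101.6]
ft_force: [-0.8, 0.1, -5.7]
finger_gap: 42.7
grip_force: 104.8
```

Emit:
play_rows(motion=[[[0, 0, 0.6, 0, 0, 0], [0, 0, 1.2, 0, 0, 0], [0, 0, 1.8, 0, 0, 0], [0, 0, 2.3, 0, 0, 0], [0, 0, 2.3, 0, 0, 0]]])

```text
time: 16.85
tool_pos: [528.4, 124.5, 78.8]
tcp_rot: [179.9, 0.0, 101.6]
ft_force: [-3.9, -0.7, 4.5]
finger_gap: 42.8
grip_force: 105.8
```

Emit:
play_rows(motion=[[[0, 0, 0, 0, 0, 0], [0, 0, 0, 0, 0, 0], [0, 0, 0, 0, 0, 0], [0, 0, -3, 0, 0, 0], [0, 0, -7, 0, 0, 0]]], jaw=1)

```text
time: 17.35
tool_pos: [525.5, 124.1, 145.6]
tcp_rot: [-179.7, -0.0, 101.6]
ft_force: [0.1, 0.4, 0.1]
finger_gap: 85.4
grip_force: 0.0
```

Emit:
play_rows(motion=[[[-3, 0, 0, 0, 0, 0], [-7, 0, 0, 0, 0, 0], [-10, 0, 0, 0, 0, 0], [-10, 0, 0, 0, 0, 0], [-10, 0, 0, 0, 0, 0]]])

```text
time: 17.85
tool_pos: [547.8, 26.0, 147.4]
tcp_rot: [180.0, -0.0, 101.5]
ft_force: [0.1, 1.2, -0.2]
finger_gap: 85.1
grip_force: 0.0
```

```bash
python3 st.py; python3 -c "
from h import *
s,d,T=snapw('w5')
print(caps(d))
h=cv2.cvtColor(d['pixels'],cv2.COLOR_RGB2HSV)
for k in caps(d):
    x,y=k[0].astype(int); g=h[max(0,y-30):y+30,x-45:x-3]; m=(g[:,:,1]<90)&(g[:,:,2]>110); 
x=d['pixels'].astype(int); red=((x[:,:,0]>90)&(x[:,:,1]<50)&(x[:,:,2]<50)); print([(b,c.round(1)) for b,c in blobs(red,2)])
"
```

```text
time 17.85
tool_pos [547.76  25.98 147.4 ]
tcp_rot [ 1.7998e+02 -1.0000e-02  1.0149e+02]
ft_force [ 0.15  1.17 -0.22]
wrist_torque [-0.02  0.06  0.01]
grip_force 0.0
finger_gap 85.14
j4-6 [-0.22 -0.06 -0.15]
[(array([129.1, 402.6]), 810, array([ 439.9, -175.7,   86.5])), (array([284.4, 228.9]), 3242, array([547.6,  24.4,  86.5])), (array([285.7,  80.2]), 4719, array([528.1, 125. ,  86.5]))]
[([244, 85, 3, 4, 8], array([245.1,  86.5])), ([536, 178, 2, 3, 3], array([536.7, 179. ])), ([248, 220, 6, 4, 17], array([250.5, 221.6]))]
```

Barrel 2 is back in place: its cap is at (528.1,125.0), as before. I grip and shake the third barrel.

Emit:
play_rows(motion=[[[0, 0, 3, 0, 0, 0], [0, 0, 5.5, 0, 0, 0], [-0.1, 0, 7.1, 0, 0, 0], [-0.1, 0, 7.1, 0, 0, 0]]])

```text
time: 18.3
tool_pos: [545.3, 26.7, 73.3]
tcp_rot: [-179.7, -0.1, 101.7]
ft_force: [-0.2, -0.2, -0.1]
finger_gap: 85.6
grip_force: 0.0
```

Emit:
play_rows(motion=[[[0, 0, 0, 0, 0, 0], [0, 0, 0, 0, 0, 0], [0, 0, 0, 0, 0, 0], [0, 0, 0, 0, 0, 0], [0, 0, 0, 0, 0, 0]]], jaw=0, squeeze=100)

```text
time: 18.8
tool_pos: [548.7, 25.6, 78.6]
tcp_rot: [179.9, 0.0, 101.6]
ft_force: [-4.6, 1.5, 9.7]
finger_gap: 43.2
grip_force: 101.0
```

Emit:
play_rows(motion=[[[0, 0, -2, 0, 0, 0], [0, 0, -5, 0, 0, 0], [0, 0, -9, 0, 0, 0], [0, 0, -12.5, 0, 0, 0], [0, 0, -15, 0, 0, 0]]])

```text
time: 19.3
tool_pos: [548.0, 25.5, 228.8]
tcp_rot: [179.9, 0.0, 101.6]
ft_force: [1.3, -0.3, -8.2]
finger_gap: 42.6
grip_force: 104.9
```

Emit:
play_rows(motion=[[[0, 0, 0, 7, 0, 0], [0, 0, 0, 14, 0, 0], [0, 0, 0, 21, 0, 0], [0, 0, 0, 27, 0, 0], [0, 0, 0, 30, 0, 0]]])

```text
time: 19.8
tool_pos: [547.9, 25.8, 224.2]
tcp_rot: [-149.7, -0.0, 101.6]
ft_force: [-0.4, -0.5, -8.7]
finger_gap: 42.8
grip_force: 105.2
```

Emit:
play_rows(motion=[[[0, 0, 0, 0, 0, 0], [0, 0, 0, 0, 0, 0], [0, 0, 0, 0, 0, 0], [0, 0, 0, 0, 0, 0], [0, 0, 0, 0, 0, 0]]])

```text
time: 20.3
tool_pos: [547.8, 25.4, 227.3]
tcp_rot: [-150.1, 0.0, 101.6]
ft_force: [-0.1, 0.2, -7.1]
finger_gap: 42.9
grip_force: 105.2
```

Emit:
play_rows(motion=[[[0, 0, 0, -8, 0, 0], [0, 0, 0, -16, 0, 0], [0, 0, 0, -24, 0, 0], [0, 0, 0, -30, 0, 0], [0, 0, 0, -30, 0, 0]]])

```text
time: 20.8
tool_pos: [544.6, 25.1, 226.3]
tcp_rot: [180.0, -0.0, 101.5]
ft_force: [-0.8, 0.0, -8.2]
finger_gap: 42.7
grip_force: 105.9
```

Emit:
play_rows(motion=[[[0, 0, 0, 0, 0, 0], [0, 0, 0, 0, 0, 0]]])

```text
time: 21.0
tool_pos: [548.2, 25.4, 226.8]
tcp_rot: [-179.9, 0.0, 101.6]
ft_force: [0.6, 0.7, -7.4]
finger_gap: 42.7
grip_force: 106.0
```

```bash
python3 st.py
```

```text
time 21.0
tool_pos [548.18  25.4  226.77]
tcp_rot [-1.7991e+02  1.0000e-02  1.0159e+02]
ft_force [ 0.58  0.66 -7.42]
wrist_torque [ 0.03  0.08 -0.04]
grip_force 105.96
finger_gap 42.69
j4-6 [-0.01  0.08  0.  ]
```

Emit:
play_rows(motion=[[[0, 0, 0, -7, 0, 0], [0, 0, 0, -14, 0, 0], [0, 0, 0, -21, 0, 0], [0, 0, 0, -27, 0, 0], [0, 0, 0, -30, 0, 0]]])

```text
time: 21.5
tool_pos: [546.8, 25.5, 224.9]
tcp_rot: [150.1, -0.0, 101.6]
ft_force: [-0.9, -0.3, -6.8]
finger_gap: 42.9
grip_force: 107.0
```

Emit:
play_rows(motion=[[[0, 0, 0, 0, 0, 0], [0, 0, 0, 0, 0, 0], [0, 0, 0, 0, 0, 0], [0, 0, 0, 0, 0, 0], [0, 0, 0, 0, 0, 0]]])

```text
time: 22.0
tool_pos: [548.2, 25.6, 226.5]
tcp_rot: [150.0, -0.0, 101.6]
ft_force: [0.2, -0.5, -8.1]
finger_gap: 42.6
grip_force: 107.1
```

Emit:
play_rows(motion=[[[0, 0, 0, 8, 0, 0], [0, 0, 0, 16, 0, 0], [0, 0, 0, 24, 0, 0], [0, 0, 0, 30, 0, 0], [0, 0, 0, 30, 0, 0]]])

```text
time: 22.5
tool_pos: [549.6, 26.1, 224.1]
tcp_rot: [-179.7, -0.1, 101.6]
ft_force: [1.1, 0.0, -9.4]
finger_gap: 42.6
grip_force: 107.1
```

Emit:
play_rows(motion=[[[0, 0, 0, 0, 0, 0], [0, 0, 0, 0, 0, 0]]])

```text
time: 22.7
tool_pos: [547.8, 25.5, 226.7]
tcp_rot: [179.8, 0.0, 101.6]
ft_force: [-1.0, -0.2, -7.6]
finger_gap: 42.4
grip_force: 107.1
```

```bash
python3 st.py; python3 -c "
from h import *
s,d,T=snapw('w6'); print(caps(d)); cv2.imwrite('pics/w6.png',d['pixels'][:,:,::-1])
T=np.load('top0.npz')
for u,v in((370,251),(429,258),(429,329),(366,321)): print(ray(T,(u,v),14).round())
"
```

```text
time 22.7
tool_pos [547.79  25.47 226.66]
tcp_rot [179.82   0.   101.59]
ft_force [-0.99 -0.19 -7.64]
wrist_torque [ 0.09 -0.1  -0.01]
grip_force 107.05
finger_gap 42.39
j4-6 [ 0.   -0.03 -0.  ]
[(array([401.2, 391.8]), 1640, array([ 746.1, -197.3,   86.5])), (array([172.7, 385.9]), 1269, array([ 458.3, -245. ,   86.5])), (array([256.3, 351.2]), 681, array([ 552.9, -169.9,   86.5])), (array([442. , 314.2]), 293, array([754.2, -74.6,  86.5])), (array([284.4, 277.6]), 7186, array([565.9, -63.7,  86.5])), (array([285. ,  90.4]), 2252, array([528.1, 124.3,  86.5]))]
[ 591. -223.   14.]
[ 611. -373.   14.]
[ 408. -391.   14.]
[ 388. -246.   14.]
```

View pics/w6.png

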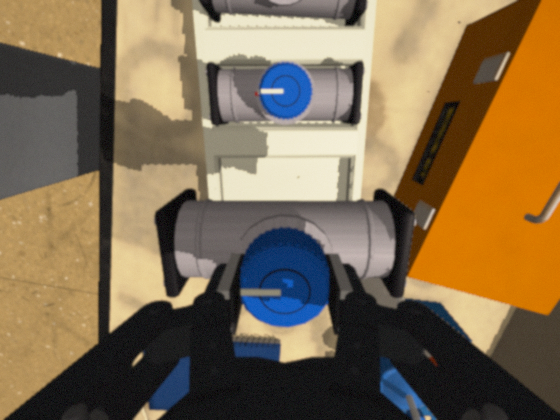

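The third barrel's moment about y flips from +0.08 to -0.10 N m between ends, while the other two didn't change, so it holds the ball. The view shows it held cleanly at (285,275), its pocket empty, and the middle barrel seated with its line on the mark (260,92). I carry it to the notebook at about (497,-308), keeping away from the bottle, and shake once more to confirm.

Emit:
play_rows(motion=[[[0.3, -1.6, 0, 0, 0, 0], [0.7, -3.5, 0, 0, 0, 0], [1, -4.9, 0, 0, 0, 0], [-1, -5.3, 0, 0, 0, 0], [-4, -5.9, 0, 0, 0, 0]]])

```text
time: 23.25
tool_pos: [497.5, -25.0, 227.6]
tcp_rot: [179.7, 0.0, 101.7]
ft_force: [-0.1, -0.7, -8.0]
finger_gap: 42.7
grip_force: 107.1
```

Emit:
play_rows(motion=[[[-3, -0.6, 0, 0, 0, 0], [-6, -1.2, 0, 0, 0, 0], [-9, -1.8, 0, 0, 0, 0], [-12, -2.5, 0, 0, 0, 0], [-15, -3.1, 0, 0, 0, 0]]])

```text
time: 23.75
tool_pos: [497.2, -180.1, 227.7]
tcp_rot: [179.8, 0.1, 101.6]
ft_force: [0.1, 0.2, -8.0]
finger_gap: 42.7
grip_force: 107.2
```

Emit:
play_rows(motion=[[[-3, -0.6, 0, 0, 0, 0], [-6, -1.2, 0, 0, 0, 0], [-9, -1.9, 0, 0, 0, 0], [-11.5, -2.4, 0, 0, 0, 0], [-12.6, -2.6, 0, 0, 0, 0]]])

```text
time: 24.25
tool_pos: [496.8, -309.9, 227.7]
tcp_rot: [179.9, 0.2, 101.4]
ft_force: [0.1, -1.1, -6.7]
finger_gap: 42.9
grip_force: 107.1
```

Emit:
play_rows(motion=[[[0, 0, 0, 8, 0, 0], [0, 0, 0, 16, 0, 0], [0, 0, 0, 24, 0, 0], [0, 0, 0, 32, 0, 0], [0, 0, 0, 32, 0, 0]]])

```text
time: 24.75
tool_pos: [498.1, -304.7, 219.6]
tcp_rot: [-147.5, -0.4, 101.8]
ft_force: [-2.8, -0.4, -9.9]
finger_gap: 42.5
grip_force: 107.9
```

Emit:
play_rows(motion=[[[0, 0, 0, 0, 0, 0], [0, 0, 0, 0, 0, 0], [0, 0, 0, 0, 0, 0], [0, 0, 0, 0, 0, 0]]])

```text
time: 25.15
tool_pos: [497.6, -308.1, 229.0]
tcp_rot: [-148.3, 0.2, 101.5]
ft_force: [-0.3, -0.4, -7.8]
finger_gap: 42.9
grip_force: 108.1
```

Emit:
play_rows(motion=[[[0, 0, 0, -8, 0, 0], [0, 0, 0, -16, 0, 0], [0, 0, 0, -24, 0, 0], [0, 0, 0, -32, 0, 0], [0, 0, 0, -32, 0, 0]]])

```text
time: 25.65
tool_pos: [493.9, -307.9, 227.2]
tcp_rot: [179.9, 0.0, 101.4]
ft_force: [-0.4, -0.5, -7.9]
finger_gap: 42.3
grip_force: 108.1
```

Emit:
play_rows(motion=[[[0, 0, 0, 0, 0, 0], [0, 0, 0, 0, 0, 0], [0, 0, 0, 0, 0, 0], [0, 0, 0, 0, 0, 0]]])

```text
time: 26.05
tool_pos: [498.5, -307.1, 226.0]
tcp_rot: [-179.9, -0.0, 101.7]
ft_force: [-0.2, -0.2, -7.6]
finger_gap: 42.3
grip_force: 108.1
```

```bash
python3 st.py
```

```text
time 26.05
tool_pos [ 498.5  -307.07  225.95]
tcp_rot [-1.7992e+02 -3.0000e-02  1.0167e+02]
ft_force [-0.22 -0.22 -7.59]
wrist_torque [0.02 0.05 0.03]
grip_force 108.15
finger_gap 42.33
j4-6 [-0.   -0.03  0.02]
```

Emit:
play_rows(motion=[[[0, 0, 0, -8, 0, 0], [0, 0, 0, -16, 0, 0], [0, 0, 0, -24, 0, 0], [0, 0, 0, -32, 0, 0], [0, 0, 0, -32, 0, 0]]])

```text
time: 26.55
tool_pos: [494.2, -306.4, 221.6]
tcp_rot: [148.1, -0.4, 101.5]
ft_force: [-2.4, 0.5, -9.2]
finger_gap: 42.4
grip_force: 109.0
```

Emit:
play_rows(motion=[[[0, 0, 0, 0, 0, 0], [0, 0, 0, 0, 0, 0], [0, 0, 0, 0, 0, 0], [0, 0, 0, 0, 0, 0]]])

```text
time: 26.95
tool_pos: [498.7, -307.2, 227.3]
tcp_rot: [148.0, 0.1, 101.7]
ft_force: [-0.1, -0.6, -8.1]
finger_gap: 42.5
grip_force: 109.0
```

Emit:
play_rows(motion=[[[0, 0, 0, 8, 0, 0], [0, 0, 0, 16, 0, 0], [0, 0, 0, 24, 0, 0], [0, 0, 0, 32, 0, 0], [0, 0, 0, 32, 0, 0]]])

```text
time: 27.45
tool_pos: [500.8, -305.5, 225.3]
tcp_rot: [-179.8, -0.1, 101.9]
ft_force: [0.3, 1.8, -9.3]
finger_gap: 42.4
grip_force: 109.0
```

Emit:
play_rows(motion=[[[0, 0, 0, 0, 0, 0], [0, 0, 0, 0, 0, 0], [0, 0, 0, 0, 0, 0], [0, 0, 0, 0, 0, 0]]])

```text
time: 27.85
tool_pos: [496.9, -308.0, 227.0]
tcp_rot: [179.9, 0.0, 101.5]
ft_force: [-0.7, -0.8, -7.1]
finger_gap: 42.4
grip_force: 108.9
```

```bash
python3 st.py; python3 -c "
from bench import optics
import cv2
t=optics.snapshot('top')['pixels']; cv2.imwrite('pics/t9.png',t[:,:,::-1])"
```

```text
time 27.85
tool_pos [ 496.89 -308.05  227.04]
tcp_rot [1.7990e+02 5.0000e-02 1.0149e+02]
ft_force [-0.71 -0.85 -7.09]
wrist_torque [ 0.06 -0.07 -0.02]
grip_force 108.9
finger_gap 42.42
j4-6 [-0.01  0.01 -0.02]
```

View pics/t9.png

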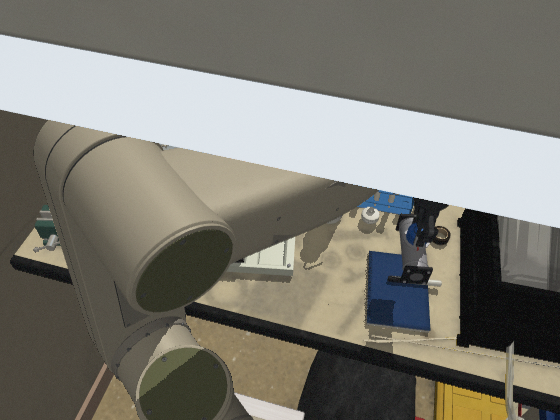

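The top view shows the barrel held above the notebook at (410,250), with the filter and marker in place. The moment readings are noisy, so I average many at each end to be sure.

```bash
cat > avg.py <<'E'
from bench import sensors,optics
import numpy as np
L=[]
for i in range(16): optics.snapshot("side"); L.append(sensors.sense()["wrist_torque"])
L=np.array(L); print(L.mean(0).round(3),(L.std(0)/4).round(3))
E
python3 avg.py
```

```text
[ 0.048 -0.077  0.008] [0.006 0.005 0.009]
```

Emit:
play_rows(motion=[[[0, 0, 0, 8, 0, 0], [0, 0, 0, 16, 0, 0], [0, 0, 0, 24, 0, 0], [0, 0, 0, 32, 0, 0], [0, 0, 0, 32, 0, 0]]])

```text
time: 29.2
tool_pos: [498.2, -305.0, 218.4]
tcp_rot: [-147.3, -0.5, 101.8]
ft_force: [0.1, 1.4, -11.6]
finger_gap: 42.3
grip_force: 110.0
```

Emit:
play_rows(motion=[[[0, 0, 0, 0, 0, 0], [0, 0, 0, 0, 0, 0], [0, 0, 0, 0, 0, 0], [0, 0, 0, 0, 0, 0]]])

```text
time: 29.6
tool_pos: [497.6, -308.2, 228.8]
tcp_rot: [-148.2, 0.2, 101.5]
ft_force: [-0.4, 1.0, -7.1]
finger_gap: 42.5
grip_force: 110.0
```

Emit:
play_rows(motion=[[[0, 0, 0, -8, 0, 0], [0, 0, 0, -16, 0, 0], [0, 0, 0, -24, 0, 0], [0, 0, 0, -32, 0, 0], [0, 0, 0, -32, 0, 0]]])

```text
time: 30.1
tool_pos: [493.9, -308.0, 227.3]
tcp_rot: [179.9, 0.1, 101.4]
ft_force: [-1.6, -0.7, -7.4]
finger_gap: 42.5
grip_force: 110.0
```

Emit:
play_rows(motion=[[[0, 0, 0, 0, 0, 0], [0, 0, 0, 0, 0, 0], [0, 0, 0, 0, 0, 0], [0, 0, 0, 0, 0, 0], [0, 0, 0, 0, 0, 0]]])

```text
time: 30.6
tool_pos: [498.2, -307.1, 225.9]
tcp_rot: [-179.9, -0.0, 101.7]
ft_force: [-0.0, -0.8, -7.5]
finger_gap: 42.4
grip_force: 110.0
```

```bash
python3 avg.py; python3 st.py
```

```text
[-0.022  0.097 -0.005] [0.008 0.006 0.006]
time 31.4
tool_pos [ 497.57 -307.46  226.33]
tcp_rot [180.     0.   101.58]
ft_force [-0.9   0.28 -8.63]
wrist_torque [-0.03  0.05  0.01]
grip_force 110.04
finger_gap 42.68
j4-6 [ 0.06 -0.07  0.  ]
```

The averaged moment changes by 0.19 N m between ends, along the barrel's y axis, against the 0.22 expected for the ball. The arm is still and level, so I hand in.

```bash
python3 -c "
from bench import job
print(job.hand_in())"
```

```text
the job is handed in; nothing more can be done
None
```

I screwed the loose cap (the leftmost barrel's, largest y) home, found the first two barrels silent and set them back in their pockets, and handed in at about 31 s holding the third, the one with the ball, level and still about 155 mm above the bench over the notebook's middle; no verdict was returned.

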